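# Shim the rocking bench scale

## Task

The bench scale rocks because its front-left foot is too short. With the fingertips, push the orange wedge along the table, thin edge first, under that short foot until the scale stands level and no longer rocks, then take the hand away. Do not lift the wedge or the scale, do not shove the scale out of its place, keep the little pot standing on the pan, and leave the other things alone.

Things in the scene. Friction and masses are not known exactly. Their poses are not given: they have to be found in the camera images.
- scale: White bench scale with round steel pan, 150 (x) by 190 (y) by 54 mm high, about 2 kg (varies by a quarter); housing begins 18 mm above the table. Origin: centre of underside, at table height when level. Own axes: x to its back, y to its left, z up (vertical when level). Its yaw varies up to 0.25 rad. Starts leaning about 5 degrees onto its short front-left foot, back-right foot in the air.
- short_foot (a point): Lowest point of the short front-left foot: in the scale's frame (-50, 75, 7) mm. On the table at the start, 7 mm above it when level. The four black rubber feet are domes of 20 mm radius at x = +-50, y = +-75 mm; this one is 7 mm shorter. It carries 3 to 5 N while wedged up, so the push takes 6 to 11 N; once level, pushing on (10 to 15 N) only slides or turns the scale.
- shim: Orange plastic wedge with three red ridges near its thick end, 75 (x) by 50 (y) mm, 60 g. Origin: centre of flat underside. Own x points to the thin edge (x = +37.5 mm, 1 mm thick); the top slopes evenly up to the thick end (x = -37.5 mm, 16 mm). Starts flat on the table before the short foot, thin edge 25 to 40 mm from the foot's centre, up to 12 mm and 0.2 rad out of line with the scale.
- shim_butt (a point): Centre of the wedge's thick end, an upright flat face to push on, 44 mm wide between bevelled corners, 16 mm high; this point is 8 mm up. The scale is level when the short foot stands over a point 47 mm ahead of this face (28 mm from the thin edge), anywhere across the wedge at least 5 mm in from its sides.
- pan_pot: Small terracotta pot, 49 mm wide and 38 mm high, standing loose on the scale's pan. Origin: centre of its underside.
- pan_center (a point): Centre of the top of the scale's steel pan (114 mm across, 54 mm above the table when level).
- ribbon_gold: Bystander: spool of gold ribbon lying flat, 68x60x22 mm. Origin: underside.
- glue_bottle: Bystander: brown dropper bottle, 33 mm wide, 102 mm high. Origin: underside.
- stem_tape: Bystander: roll of green stem tape lying flat, 58 mm across, 13 mm high. Origin: underside.
- wooden_peg: Bystander: wooden spring peg lying down, 19x72x12 mm. Origin: underside.

How it is judged:
At the end, for the whole second after the job is handed in: The scale is level to 0.8 degrees (0.014 rad), within 30 mm of where it stood (its short foot within 40 mm) and at rest. The wedge lies flat on the table under the short foot and bears its load (over 0.8 N). The pot stands upright on the pan (angle between scale's own z axis and vertical below 0.014 rad and contact force between shim and scale above 0.8 N and y of short_foot in the frame of shim between -0.028 and 0.028 m and x of short_foot in the frame of shim between -0.03 and 0.03 m and angle between shim's own z axis and vertical below 0.06 rad and height (world z) of shim below 0.005 m and linear speed of each of scale, shim below 0.01 m/s and angular speed of scale below 0.05 rad/s and distance of scale from where it was at the start of the episode below 0.03 m and horizontal distance between pan_pot and pan_center below 0.045 m and angle between pan_pot's own z axis and vertical below 0.1 rad and distance of short_foot from where it was at the start of the episode below 0.04 m); the robot touches nothing.
It fails at once if the wedge is lifted, carried or tipped up (height (world z) of shim above 0.015 m or angle between shim's own z axis and vertical above 0.4 rad).
It fails at once if the scale is lifted or tipped far over (height (world z) of scale above 0.008 m or angle between scale's own z axis and vertical above 0.17 rad).
It fails at once if the scale is shoved or turned out of its place (distance of scale from where it was at the start of the episode above 0.04 m or distance of short_foot from where it was at the start of the episode above 0.05 m).
It fails at once if the pot falls over or off the pan (angle between pan_pot's own z axis and vertical above 0.4 rad or horizontal distance between pan_pot and pan_center above 0.06 m).
It fails at once if a bystander is disturbed (distance of any of ribbon_gold, glue_bottle, stem_tape, wooden_peg from where it was at the start of the episode above 0.03 m).
It also fails if it takes over 51 s, if anything falls off the work surface, if the arm or the gripper's body presses on something with over 40 N, if the wrist force passes 120 N, or if a joint passes its speed limit or range.

## Robot

A 6-joint arm with a two-finger parallel gripper is mounted at the origin on the work surface; the furniture and walls round the work are solid. World frame = base frame: x ahead of the robot, y to its left, z up, the work surface at z = 0. Lengths are in m, angles in rad, forces in N, time in s.
With the tool pointing down it reaches from about 0.375 to 0.9 m from the base axis. Payload 3.1 kg.
Tool frame: the origin (TCP) lies at the very end of the fingers, on their centre line; the grasp point (between the pads) lies 19 mm behind it (manip.grasp_offset is the distance from the TCP to the grasp point, in m); x points along the fingers, z is the direction in which the jaws open and shut, and the axes are right-handed (so a half turn about x gives the same grasp; the last joint's range is limited). The gripper opens to 85 mm and grips with 20 to 120 N. Pads are 22 mm wide; open, the fingers measure 114 mm over their backs; the gripper's body (76 mm by 85 mm) begins 54 mm behind the grasp point. The pads swing forward as they close: fully open they stand 13 mm farther back than shut.
Start: joints at [-1.278, 0.527, 1.433, -0, 1.181, -0.178], TCP at [0.284, -0.557, 0.231] pointing down, gripper open.
Joint ranges: [-3.08, 3.08], [-0.75, 2.2], [0.22, 2.44], [-1.43, 4.57], [0, 2.65], [-2.85, 2.85]. Speed limits (rad/s): [2.79, 2.79, 3.14, 3.14, 3.14, 3.14].

## Interface

Orientations are given as a unit quaternion [x, y, z, w].
In Python, from station import manip gives the robot as it stands.
- The arm moves only by the tool send_rows, never from a script. Its argument "steps" is a list that holds one entry, the list of rows, each a list of 5 numbers: the closure, from 0 (fully open) to 1 (shut), then the shift along the world's x, y, z in m, then the turn about the world's z in rad. A call has 1 to 8 rows; each row is the pose to reach, as a shift and turn from the pose commanded when the call began; what a row does not reach only later rows make up. A row lasts 1/8 s, in which the tool goes at most 62.5 mm and 10.7 degrees, less where a joint would pass 70% of its speed; a pose out of reach is approached as far as the arm can. A call with a gripper value outside its range is refused whole. The fingers move at their own pace and stop on an object; "grip_force" is the grip in N (left out, the last holds). Time passes only in rows, so rows that repeat a pose let the fingers close. It gives the time, the measured TCP pose, the force and the opening at its end, in the units of the state.
- manip.sense(): the state, without advancing time (a new reading comes with each control period).
- manip.snapshot(name): name is "scene" or "top"; returns the picture (420x560x3 uint8, red, green, blue); there is no depth.
- manip.camera_params(name): a dict with "fx", "fy", "cx", "cy" (pixels), "T" (4x4, takes a point from camera to world coordinates). Camera axes: x right, y down, z forward; pixel columns grow to the right and rows downward; lengths in m; the calibration is good to about 2 mm. A picture is of the moment at which its call begins. camera_params takes no time and is no camera call.
- manip.sign_off(): hands the job in, once; it reports no verdict.
The state is a dict: "t": time; "q": joint angles; "qd": joint speeds; "tau": joint torques, N m; "tcp_pos": TCP position; "tool_rot": TCP orientation; "force": force on the tool from outside, world axes, zero at the start; "ft_torque": the same for the moment, N m; "finger_gap": opening from 0.0 (shut) to 1.0 (fully open).
Only numpy, scipy, OpenCV 4.12 (cv2) and the standard library are available. Lean on these libraries where they do the work, as an engineer would, in place of code of your own. Each camera call takes 0.05 s, during which the arm holds its last target.

## Working session

There is one attempt and no reset: what is moved stays moved. The work goes in short steps, Python scripts to look and compute and a tool call to move; the robot and the scene stay as the last step left them, time stands still between calls to the robot, and variables do not carry over. Pictures are saved under pics/ and viewed, and the job is handed in when it is done.

Besides the shell and the picture viewer there is one more tool, called after "Call:" as a command line: name --argument value ..., lists and objects as JSON in quotes. send_rows: Moves the arm, as the interface text tells. Its arguments: {"type":"object","properties":{"steps":{"type":"array","items":{"type":"array","items":{"type":"array","items":{"type":"number"}}}},"grip_force":{"type":"number"}},"required":["steps"]}

```bash
mkdir -p pics; ls
python3 - <<'E'
from station import manip
import cv2
s=manip.sense()
print({k:s[k] for k in ('t','tcp_pos','tool_rot','force','finger_gap')})
for n in ('scene','top'):
    im=manip.snapshot(n); cv2.imwrite(f'pics/{n}0.png',im[:,:,::-1])
    p=manip.camera_params(n); print(n,p)
E
```

```text
pics
{'t': 0.0, 'tcp_pos': array([ 0.28331503, -0.55627263,  0.23031928]), 'tool_rot': array([ 0.37009201,  0.60342739, -0.3690602 ,  0.60224733]), 'force': array([ 1.12517495, -0.57046658, -0.25006261]), 'finger_gap': 0.9974546000882833}
scene {'fx': 395.26517044901334, 'fy': 395.26517044901334, 'cx': 280.41000862488755, 'cy': 209.1008729680442, 'T': array([[-0.74986424, -0.48656041,  0.4482885 ,  0.05538756],
       [-0.66149356,  0.53972548, -0.52069441,  0.46860507],
       [ 0.01139656, -0.68699008, -0.72657742,  0.8046491 ],
       [ 0.        ,  0.        ,  0.        ,  1.        ]])}
top {'fx': 514.2414487157688, 'fy': 514.2414487157688, 'cx': 283.30264988820034, 'cy': 208.13475194610245, 'T': array([[ 1.68474567e-03, -9.89489414e-01,  1.44595509e-01,
         3.43448790e-01],
       [-9.99957556e-01, -3.57224057e-04,  9.20640447e-03,
        -4.75474738e-02],
       [-9.05798677e-03, -1.44604882e-01, -9.89448018e-01,
         1.12516492e+00],
       [ 0.00000000e+00,  0.00000000e+00,  0.00000000e+00,
         1.00000000e+00]])}
```

View pics/scene0.png

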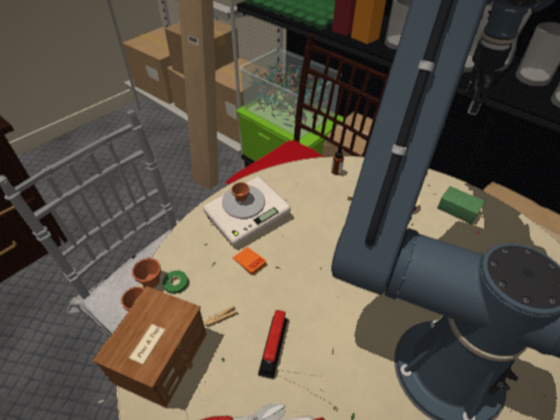

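View pics/top0.png

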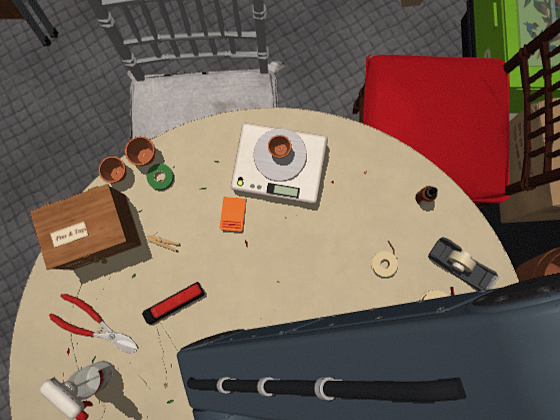

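Top view: the scale is at about (280,163) with the pot at (280,147). The wedge is at (232,214), in front of the scale's front-left corner. The path toward +x looks clear. Next I'll measure both.

```bash
cat > h.py <<'E'
import numpy as np, cv2
from station import manip
def ray(n,uv,z):
    p=manip.camera_params(n); T=p['T']; uv=np.atleast_2d(uv).astype(float)
    d=np.c_[(uv[:,0]-p['cx'])/p['fx'],(uv[:,1]-p['cy'])/p['fy'],np.ones(len(uv))]@T[:3,:3].T
    o=T[:3,3]; z=np.broadcast_to(z,(len(uv),)); k=(z-o[2])/d[:,2]
    return o+d*k[:,None]
def proj(n,X):
    p=manip.camera_params(n); T=p['T']; c=(np.atleast_2d(X)-T[:3,3])@T[:3,:3]
    return np.c_[c[:,0]/c[:,2]*p['fx']+p['cx'],c[:,1]/c[:,2]*p['fy']+p['cy']]
def mask_orange(im):
    h=cv2.cvtColor(im,cv2.COLOR_RGB2HSV)
    return cv2.inRange(h,(3,200,150),(16,255,255))
def big(m):
    c,_=cv2.findContours(m,cv2.RETR_EXTERNAL,cv2.CHAIN_APPROX_NONE); return max(c,key=cv2.contourArea)
E
python3 - <<'E'
from h import *
im=cv2.imread('pics/top0.png')[:,:,::-1].copy()
sub=im[110:245,190:345]; cv2.imwrite('pics/crop_top0.png',cv2.resize(sub[:,:,::-1],None,fx=5,fy=5,interpolation=cv2.INTER_NEAREST)[:600,:800])
im2=cv2.imread('pics/scene0.png'); cv2.imwrite('pics/crop_scene0.png',cv2.resize(im2[170:285,190:310],None,fx=5,fy=5,interpolation=cv2.INTER_NEAREST))
for n in ('top','scene'):
    i=cv2.imread(f'pics/{n}0.png')[:,:,::-1].copy()
    hs=cv2.cvtColor(i,cv2.COLOR_RGB2HSV)
    m=cv2.inRange(hs,(0,190,140),(18,255,255)); roi=np.zeros_like(m)
    if n=='top': roi[190:240,210:255]=255
    else: roi[240:285,225:275]=255
    c=big(m&roi); r=cv2.minAreaRect(c); print(n,cv2.contourArea(c),r)
    b=cv2.boxPoints(r); print(b); 
    for z in (0,.008,.016): print(z,ray(n,b,z)[:,:2].round(4).tolist())
E
```

```text
top 679.0 ((232.39633178710938, 213.9329071044922), (22.4176025390625, 33.12946319580078), 6.340191841125488)
[[219.42682 229.15852]
 [223.08536 196.23167]
 [245.36584 198.70729]
 [241.7073  231.63414]]
0 [[0.4611, 0.1034], [0.5345, 0.0967], [0.529, 0.0471], [0.4556, 0.0543]]
0.008 [[0.4602, 0.1023], [0.5332, 0.0957], [0.5277, 0.0465], [0.4548, 0.0536]]
0.016 [[0.4594, 0.1013], [0.5318, 0.0947], [0.5263, 0.0458], [0.454, 0.0528]]
scene 379.5 ((249.2486114501953, 259.2237548828125), (25.643648147583008, 18.73101234436035), 41.98721694946289)
[[233.45303 257.60773]
 [245.98343 243.68509]
 [265.0442  260.83978]
 [252.5138  274.76242]]
0 [[0.5286, 0.0962], [0.5366, 0.0438], [0.4629, 0.0507], [0.4574, 0.1011]]
0.008 [[0.5239, 0.0999], [0.5318, 0.048], [0.4589, 0.0548], [0.4534, 0.1047]]
0.016 [[0.5192, 0.1036], [0.527, 0.0522], [0.4548, 0.059], [0.4494, 0.1084]]
```

View pics/crop_top0.png

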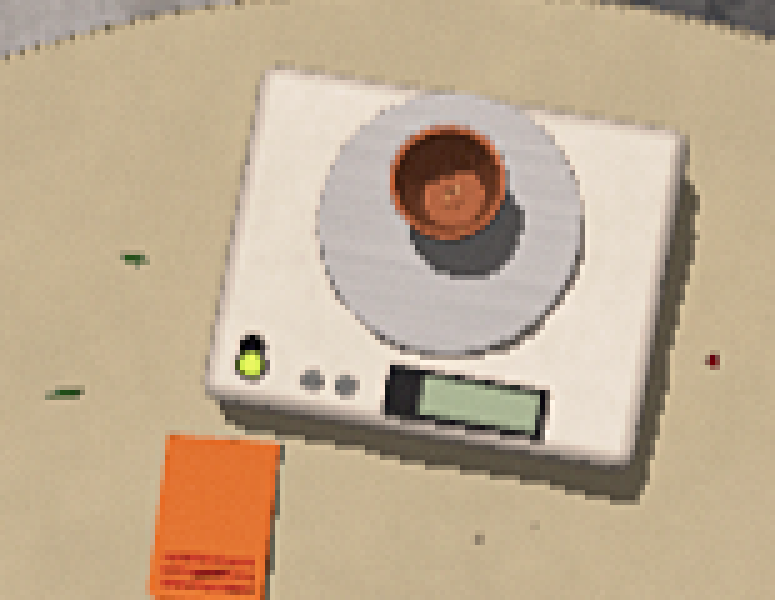

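View pics/crop_scene0.png

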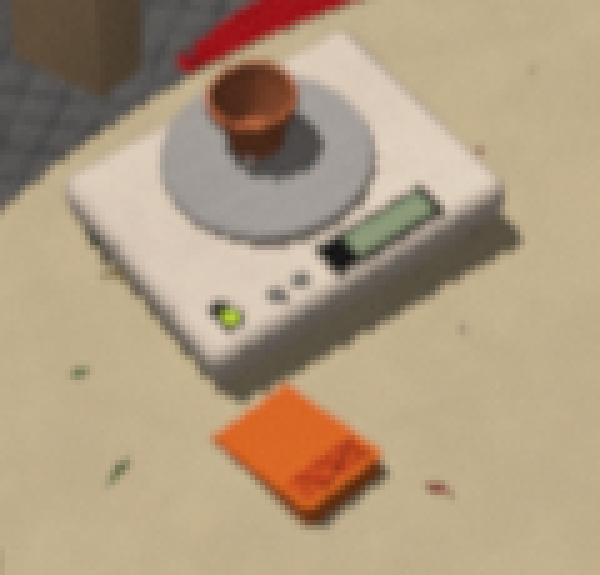

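```bash
cat >> h.py <<'E'
from scipy.spatial.transform import Rotation as R
def fitlines(cnt,box_uv,lo=.2,hi=.8,tol=3.0):
    """fit a line to contour points near each box side; return 4 corner intersections"""
    P=cnt.reshape(-1,2).astype(float); L=[]
    for i in range(4):
        a,b=box_uv[i],box_uv[(i+1)%4]; d=(b-a); n=np.linalg.norm(d); d=d/n
        s=(P-a)@d/n; e=np.abs((P-a)@np.array([-d[1],d[0]]))
        q=P[(s>lo)&(s<hi)&(e<tol)].astype(np.float32)
        vx,vy,x,y=cv2.fitLine(q,cv2.DIST_HUBER,0,.01,.01).ravel(); L.append((np.array([x,y]),np.array([vx,vy])))
    C=[]
    for i in range(4):
        (p,d),(q,e)=L[i-1],L[i]
        t=np.linalg.solve(np.c_[d,-e],q-p)[0]; C.append(p+t*d)
    return np.array(C)
E
python3 - <<'E'
from h import *
s=manip.sense(); M=R.from_quat(s['tool_rot']).as_matrix(); print(M.round(3))
im=cv2.imread('pics/top0.png')[:,:,::-1].copy()
hs=cv2.cvtColor(im,cv2.COLOR_RGB2HSV)
roi=np.zeros(im.shape[:2],np.uint8); roi[190:240,210:255]=255
m=cv2.inRange(hs,(0,190,120),(18,255,255))&roi
c=big(m); b=cv2.boxPoints(cv2.minAreaRect(c)); C=fitlines(c,b); print('shim px',C.round(1).tolist())
W=ray('top',C,[.016,.001,.001,.016]); print(W.round(4))
roi[:]=0; roi[115:210,222:335]=255
w=cv2.inRange(im,(190,185,170),(255,255,255))&roi
w=cv2.morphologyEx(w,cv2.MORPH_CLOSE,np.ones((5,5)))
c=big(w); h=cv2.convexHull(c); r=cv2.minAreaRect(h); b=cv2.boxPoints(r); print('scale rect',r); print(b)
C=fitlines(c,b,.15,.85,5); print('scale px',C.round(1).tolist())
o=im[:,:,::-1].copy()
for p in C: cv2.circle(o,tuple(int(x) for x in p.round()),1,(255,0,0),-1)
cv2.polylines(o,[c],True,(0,0,255),1)
cv2.imwrite('pics/dbg0.png',cv2.resize(o[110:245,190:345],None,fx=4,fy=4,interpolation=0))
np.save('C0.npy',C)
# pan
roi[:]=0; roi[125:190,250:312]=255
for z in (.045,.05): print(z,ray('top',C,z)[:,:2].round(4).tolist())
E
```

```text
[[-0.001  0.891  0.454]
 [ 0.002  0.454 -0.891]
 [-1.     0.    -0.002]]
shim px [[219.6999969482422, 230.0], [223.8000030517578, 198.0], [245.1999969482422, 198.0], [241.39999389648438, 230.0]]
[[0.4576 0.1007 0.016 ]
 [0.5304 0.095  0.001 ]
 [0.5304 0.0474 0.001 ]
 [0.4576 0.0535 0.016 ]]
scale rect ((278.5512390136719, 161.7143096923828), (84.97541809082031, 66.32473754882812), 10.17551040649414)
[[230.8732  186.84901]
 [242.59042 121.5675 ]
 [326.22928 136.5796 ]
 [314.51205 201.86111]]
scale px [[231.3000030517578, 186.0], [243.39999389648438, 123.4000015258789], [324.5, 136.60000610351562], [314.5, 201.10000610351562]]
0.045 [[0.5491, 0.0737], [0.6877, 0.0497], [0.6578, -0.1264], [0.5164, -0.1038]]
0.05 [[0.5481, 0.0731], [0.6861, 0.0492], [0.6564, -0.1261], [0.5156, -0.1035]]
```

View pics/dbg0.png

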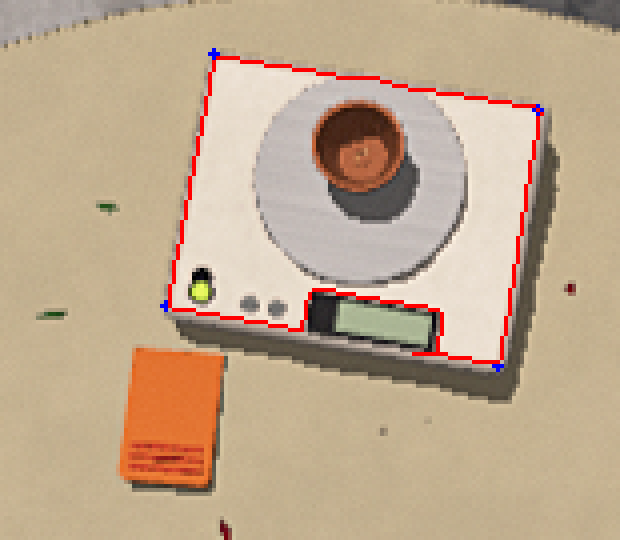

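```bash
cat >> h.py <<'E'
K=6
def up(im): return cv2.resize(im,None,fx=K,fy=K,interpolation=cv2.INTER_CUBIC)
def down(c): return (c+.5)/K-.5
def shim_top(im,roi_px,n='top'):
    x0,x1,y0,y1=roi_px; U=up(im[y0:y1,x0:x1]); f=U.astype(int)
    m=((f[:,:,0]-f[:,:,2]>110)).astype(np.uint8)*255
    m=cv2.morphologyEx(m,cv2.MORPH_CLOSE,np.ones((9,9)))
    c=big(m); b=cv2.boxPoints(cv2.minAreaRect(c)); C=fitlines(c,b,.2,.8,10)
    return down(C)+[x0,y0],c
def scale_top(im,roi_px):
    x0,x1,y0,y1=roi_px; U=up(im[y0:y1,x0:x1])
    m=((U.min(2)>200)&(U.astype(int)[:,:,0]-U[:,:,2]<45)).astype(np.uint8)*255
    m=cv2.morphologyEx(m,cv2.MORPH_CLOSE,np.ones((9,9)))
    c=big(m); b=cv2.boxPoints(cv2.minAreaRect(cv2.convexHull(c))); C=fitlines(cv2.convexHull(c),b,.1,.9,14) if 0 else fitlines(c,b,.15,.85,16)
    return down(C)+[x0,y0],c
E
python3 - <<'E'
from h import *
im=cv2.imread('pics/top0.png')[:,:,::-1].copy()
C,c=shim_top(im,(208,258,188,242)); print(C.round(2).tolist())
W=ray('top',C,[.016,.001,.001,.016]); print(W.round(4).tolist())
S,c=scale_top(im,(222,338,112,215)); print(S.round(2).tolist())
H=.047
W=ray('top',S,[H-.0097,H+.0008,H+.0097,H-.0008]); print(W.round(4).tolist(), W.mean(0))
i2=cv2.imread('pics/scene0.png')[:,:,::-1].copy()
S2,c2=scale_top(i2,(198,300,172,250)); print(S2.round(2).tolist())
C2,c3=shim_top(i2,(225,275,240,285)); print(C2.round(2).tolist())
o=up(i2[172:285,198:300])[:,:,::-1].copy()
for p in (S2-[198,172]): cv2.circle(o,tuple(int(x) for x in (p*K+2.5)),4,(255,0,0),-1)
for p in (C2-[198,172]): cv2.circle(o,tuple(int(x) for x in (p*K+2.5)),4,(0,255,0),-1)
cv2.imwrite('pics/dbg1.png',o[:600,:800])
E
```

```text
[[218.72, 229.29], [223.13, 196.65], [245.4, 197.93], [241.71, 231.03]]
[[0.4591, 0.1028, 0.016], [0.5334, 0.0965, 0.001], [0.5306, 0.047, 0.001], [0.4553, 0.0528, 0.016]]
[[232.95, 185.76], [244.39, 124.42], [323.68, 137.95], [313.54, 199.95]]
[[0.5511, 0.0711, 0.0373], [0.6845, 0.0473, 0.0478], [0.6515, -0.1238, 0.0567], [0.5187, -0.1017, 0.0462]] [ 0.60144546 -0.02679116  0.047     ]Traceback (most recent call last):
  File "<stdin>", line 9, in <module>
  File "h.py", line 43, in scale_top
    c=big(m); b=cv2.boxPoints(cv2.minAreaRect(cv2.convexHull(c))); C=fitlines(cv2.convexHull(c),b,.1,.9,14) if 0 else fitlines(c,b,.15,.85,16)
  File "h.py", line 15, in big
    c,_=cv2.findContours(m,cv2.RETR_EXTERNAL,cv2.CHAIN_APPROX_NONE); return max(c,key=cv2.contourArea)
                                                                            ~~~^^^^^^^^^^^^^^^^^^^^^^^
ValueError: max() iterable argument is empty
```

Call:
send_rows --steps '[[[0.9,0.02,0.05,0,-0.08],[0.9,0.04,0.1,0,-0.16],[0.9,0.06,0.155,0,-0.25],[0.9,0.08,0.21,0,-0.34],[0.9,0.095,0.265,0,-0.43],[0.9,0.11,0.32,0,-0.52],[0.9,0.12,0.375,0,-0.61],[0.9,0.13,0.43,0,-0.7]]]'

```text
t: 1.1
tcp_pos: [0.4135, -0.1252, 0.2312]
tool_rot: [0.555, 0.439, -0.555, 0.439]
force: [0.1, 0.5, 0.6]
finger_gap: 0.1
```

Call:
send_rows --steps '[[[0.9,0.005,0.05,0,0],[0.9,0.01,0.1,0,0],[0.9,0.012,0.155,-0.02,0],[0.9,0.012,0.211,-0.05,0],[0.9,0.012,0.211,-0.1,0],[0.9,0.012,0.211,-0.15,0],[0.9,0.012,0.211,-0.15,0]]]'

```text
t: 1.98
tcp_pos: [0.4224, 0.0844, 0.0782]
tool_rot: [-0.551, -0.442, 0.557, -0.437]
force: [1.1, 0.8, 0.4]
finger_gap: 0.1
```

Run:
```python
from h import *
s=manip.sense(); M=R.from_quat(s['tool_rot']).as_matrix(); print(s['t'],s['tcp_pos'],s['force'],s['finger_gap'],s['q'].round(2)); print(M.round(3)); v=-M[:2,2]; print('push yaw',np.arctan2(v[1],v[0])-np.pi/2)
for n in ('top','scene'):
    i=manip.snapshot(n); cv2.imwrite(f'pics/{n}1.png',i[:,:,::-1])
i=cv2.imread('pics/top1.png'); cv2.imwrite('pics/c1.png',cv2.resize(i[110:260,180:345],None,fx=4,fy=4))
i=cv2.imread('pics/scene1.png'); cv2.imwrite('pics/d1.png',cv2.resize(i[170:300,190:340],None,fx=4,fy=4))
```

```text
1.975 [0.42243883 0.08441841 0.07815191] [1.11757322 0.79595947 0.43167174] 0.09992932521838664 [-0.06  0.57  2.04  0.    0.55  1.74]
[[-0.01   0.974 -0.227]
 [ 0.001 -0.227 -0.974]
 [-1.    -0.01   0.002]]
push yaw -0.22877771479997033
```

View pics/c1.png

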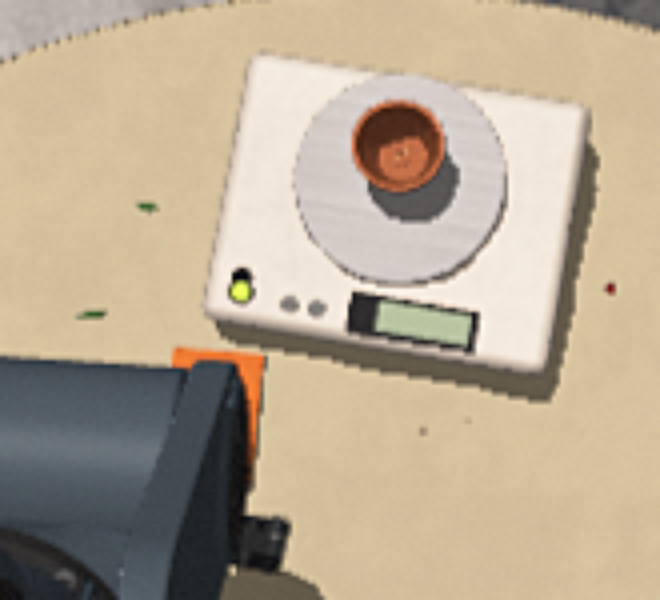

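View pics/d1.png

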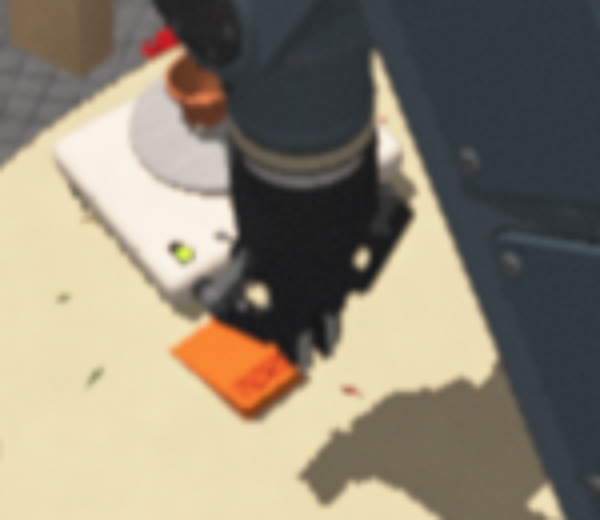

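Call:
send_rows --steps '[[[0.9,0,0,-0.04,0],[0.9,0,0,-0.06,0],[0.9,0,0,-0.071,0],[0.9,0,0,-0.071,0]]]'

```text
t: 2.58
tcp_pos: [0.4266, 0.0838, 0.0114]
tool_rot: [0.555, 0.439, -0.553, 0.44]
force: [-0.5, -0.6, -0.4]
finger_gap: 0.097
```

```bash
cat > look.py <<'E'
import sys
from h import *
k=sys.argv[1]
s=manip.sense(); M=R.from_quat(s['tool_rot']).as_matrix(); v=-M[:2,2]; print(s['t'],s['tcp_pos'].round(4),s['force'].round(1),round(s['finger_gap'],3),'yaw',round(float(np.arctan2(v[1],v[0])-np.pi/2),3))
for n in ('top','scene'):
    i=manip.snapshot(n)[:,:,::-1]; cv2.imwrite(f'pics/{n}{k}.png',i)
    u=proj(n,s['tcp_pos'])[0]; print(n,'tcp px',u.round(1))
    if n=='scene': cv2.imwrite(f'pics/d{k}.png',cv2.resize(i[170:290,190:320],None,fx=5,fy=5,interpolation=cv2.INTER_CUBIC))
    else: cv2.imwrite(f'pics/c{k}.png',cv2.resize(i[110:260,180:345],None,fx=4,fy=4))
E
python3 look.py 2
```

```text
2.575 [0.4266 0.0838 0.0114] [-0.5 -0.6 -0.4] 0.097 yaw -0.23
top tcp px [227.5 244.4]
scene tcp px [266.6 274.7]
```

View pics/d2.png

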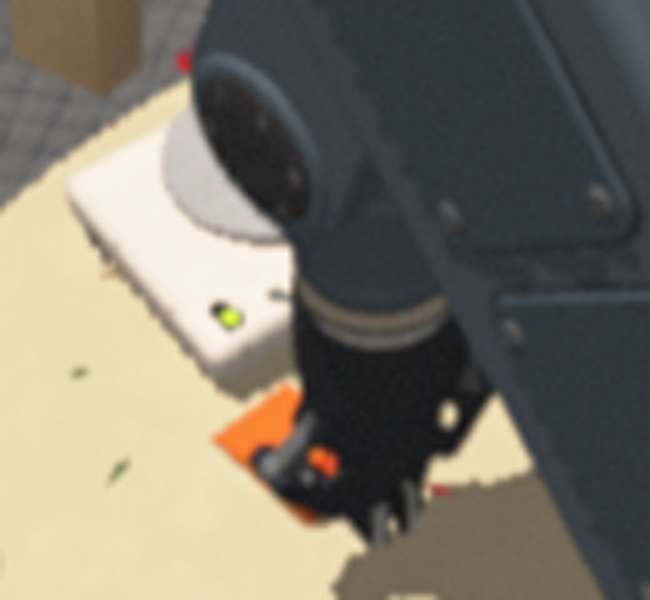

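View pics/c2.png

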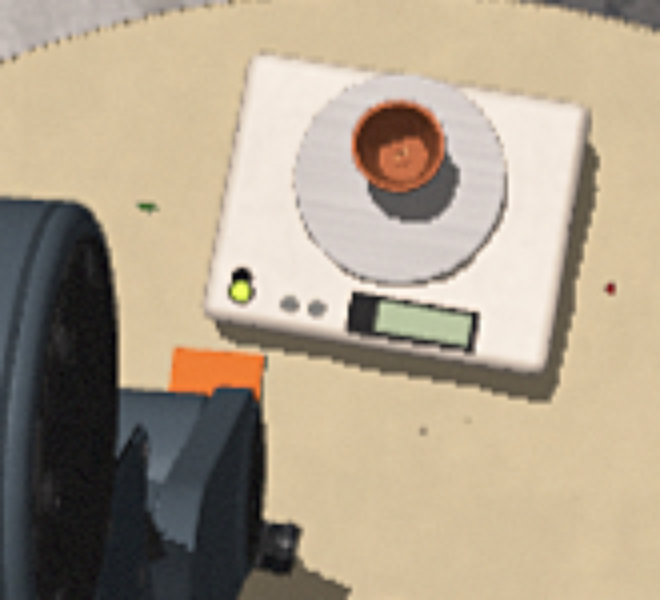

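Call:
send_rows --steps '[[[0.9,0.006,-0.001,-0.001,0],[0.9,0.012,-0.002,-0.002,0],[0.9,0.018,-0.004,-0.002,0],[0.9,0.023,-0.005,-0.002,0],[0.9,0.028,-0.006,-0.002,0],[0.9,0.033,-0.007,-0.002,0],[0.9,0.037,-0.008,-0.002,0],[0.9,0.037,-0.008,-0.002,0]]]'

```text
t: 3.68
tcp_pos: [0.4633, 0.0759, 0.0083]
tool_rot: [0.554, 0.439, -0.554, 0.44]
force: [-0.3, -0.7, 0.0]
finger_gap: 0.105
```

```bash
python3 look.py 3
```

```text
3.675 [0.4633 0.0759 0.0083] [-0.3 -0.7  0. ] 0.105 yaw -0.229
top tcp px [231.5 227.8]
scene tcp px [257.8 265. ]
```

View pics/d3.png

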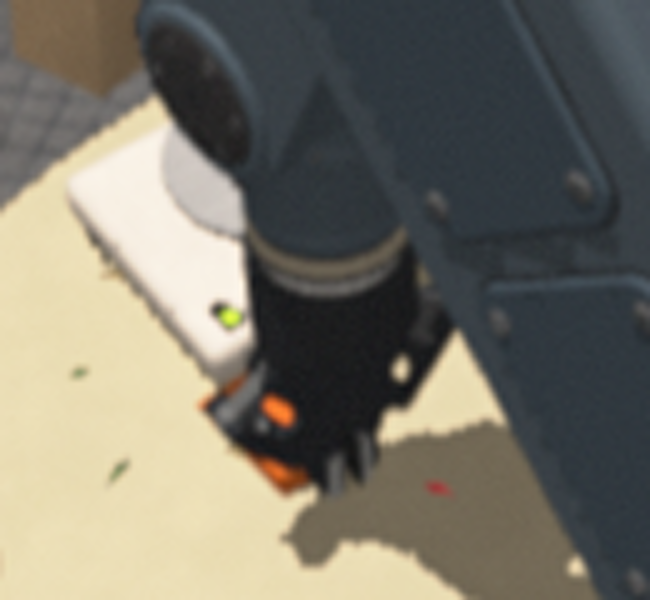

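View pics/c3.png

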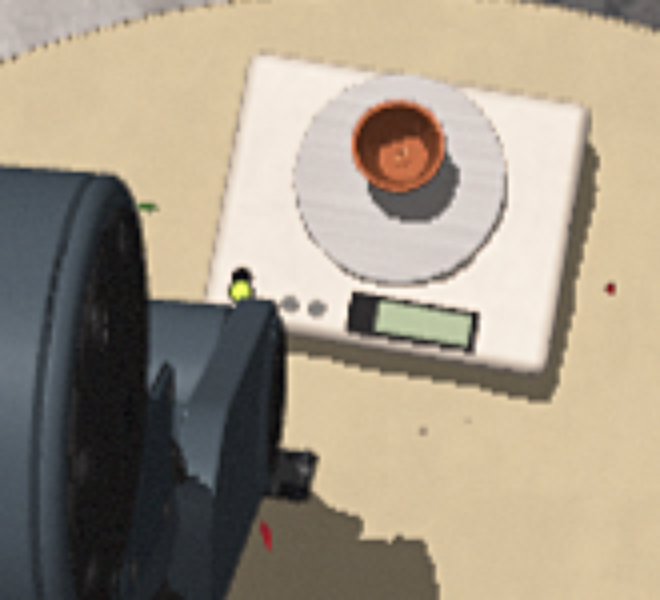

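Run:
```python
from h import *
for k,(x0,y0,x1,y1) in {'before':(213,438,308,521),'after':(201,405,287,491)}.items():
    uv=np.array([[x0,y0],[x1,y1]])/5-.4+[190,170]; W=ray('scene',uv,[0.0,0.0]); d=W[0]-W[1]
    print(k,W[:,:2].round(4).tolist(),np.linalg.norm(d),np.arctan2(d[1],d[0]))
for n in '23':
    i=cv2.imread(f'pics/scene{n}.png')[:,:,::-1][225:285,220:280]
    U=up(i).astype(int); m=((U[:,:,0]-U[:,:,2]>100)&(U[:,:,0]-U[:,:,1]>40)).astype(np.uint8)*255
    o=np.zeros_like(m); cv2.imwrite(f'pics/m{n}.png',np.hstack([m,cv2.cvtColor(U.clip(0,255).astype(np.uint8),cv2.COLOR_RGB2GRAY)]))
```

```text
before [[0.5318, 0.0975], [0.4617, 0.1012]] 0.07026778625459772 -0.053536754537014515
after [[0.5514, 0.0871], [0.4816, 0.0955]] 0.0702655300227585 -0.11952712747094825
```

View pics/m3.png

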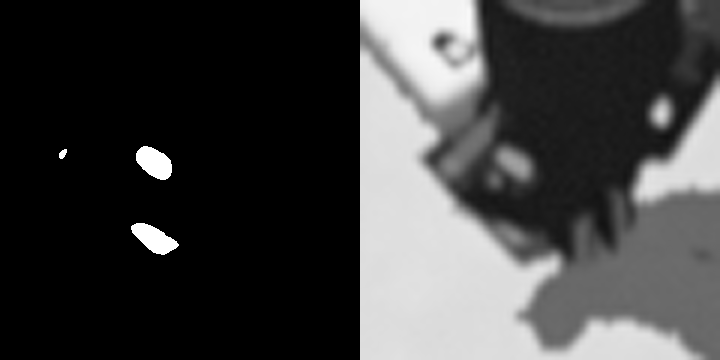

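Call:
send_rows --steps '[[[0.9,0.004,-0.001,0,0],[0.9,0.008,-0.002,0,0],[0.9,0.012,-0.0025,0,0],[0.9,0.016,-0.003,0,0],[0.9,0.02,-0.004,0,0],[0.9,0.024,-0.005,0,0],[0.9,0.027,-0.0055,0,0],[0.9,0.03,-0.006,0,0]]]'

```text
t: 4.78
tcp_pos: [0.4844, 0.0713, 0.0079]
tool_rot: [-0.549, -0.444, 0.558, -0.436]
force: [-10.7, 2.3, 7.3]
finger_gap: 0.102
```

```bash
python3 look.py 4
```

```text
4.775 [0.4844 0.0713 0.0079] [-10.7   2.3   7.3] 0.102 yaw -0.229
top tcp px [233.8 218.2]
scene tcp px [252.9 259.3]
```

View pics/d4.png

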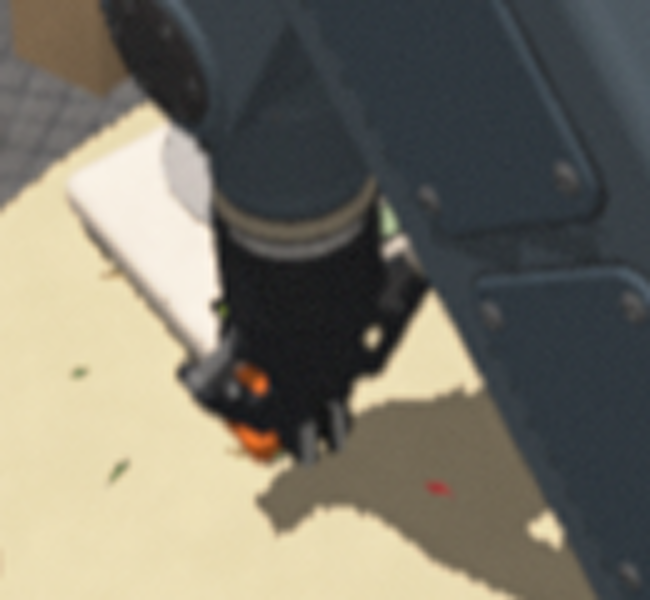

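View pics/c4.png

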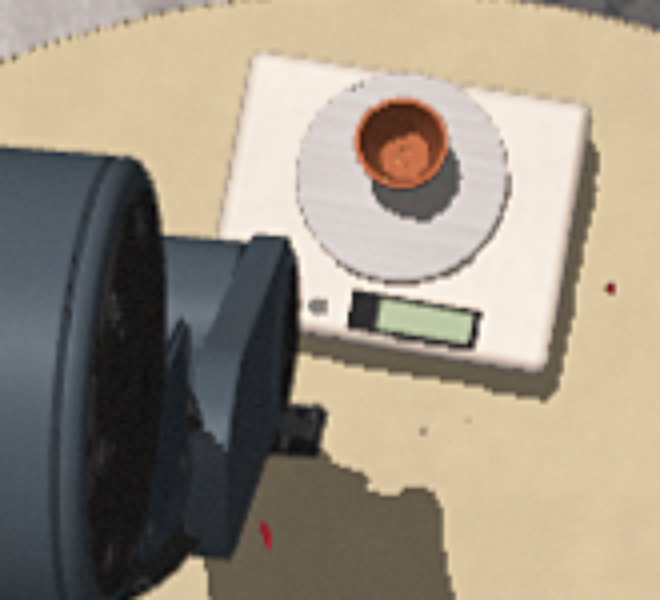

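Call:
send_rows --steps '[[[0.9,0.002,-0.0004,0,0],[0.9,0.004,-0.0008,0,0],[0.9,0.006,-0.001,0,0],[0.9,0.008,-0.0015,0,0],[0.9,0.01,-0.002,0,0]]]'

```text
t: 5.5
tcp_pos: [0.4946, 0.0692, 0.0079]
tool_rot: [-0.55, -0.444, 0.558, -0.436]
force: [-10.2, 2.6, 7.3]
finger_gap: 0.1
```

```bash
python3 look.py 5
```

```text
5.5 [0.4946 0.0692 0.0079] [-10.2   2.6   7.3] 0.1 yaw -0.229
top tcp px [234.8 213.6]
scene tcp px [250.6 256.6]
```

View pics/d5.png

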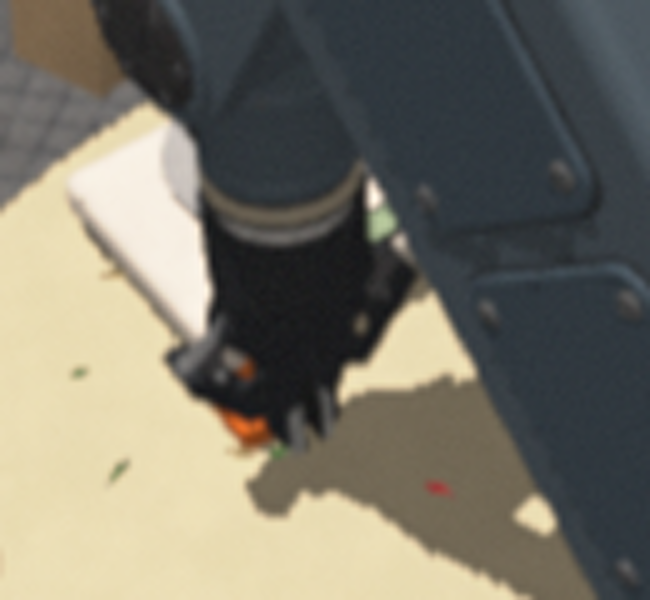

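View pics/c5.png

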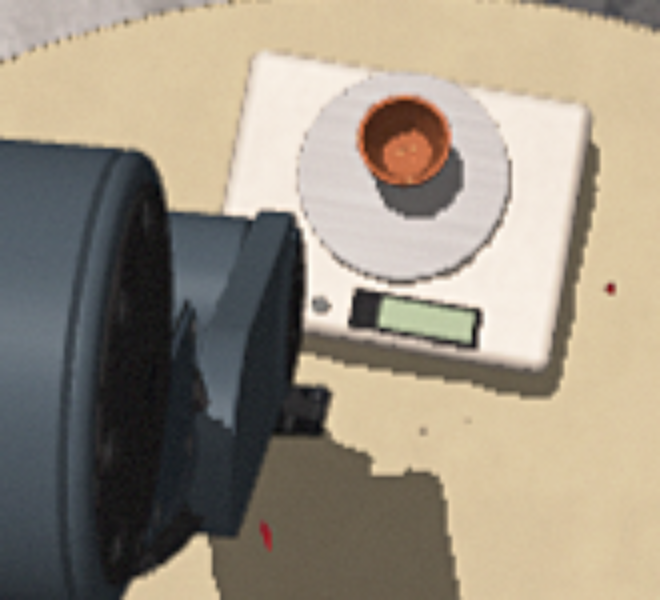

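Call:
send_rows --steps '[[[0.9,0.002,-0.0004,0,0],[0.9,0.004,-0.0008,0,0],[0.9,0.006,-0.0012,0,0],[0.9,0.008,-0.0016,0,0],[0.9,0.01,-0.002,0,0]]]'

```text
t: 6.22
tcp_pos: [0.5048, 0.0672, 0.0079]
tool_rot: [-0.55, -0.444, 0.558, -0.436]
force: [-10.3, 2.6, 7.1]
finger_gap: 0.099
```

```bash
python3 look.py 6
python3 - <<'E'
from h import *
# feature motion on the right side of the scale: track corners by optical flow between top views
a=cv2.imread('pics/top0.png',0)
pts={'FRdisp':(300,192),'BRcorner':(323,137),'FRcorner':(314,199),'panR':(305,155),'pot':(280,147)}
p=np.array(list(pts.values()),np.float32).reshape(-1,1,2)
for k in '3456':
    b=cv2.imread(f'pics/top{k}.png',0)
    q,st,e=cv2.calcOpticalFlowPyrLK(a,b,p,None,winSize=(15,15),maxLevel=1)
    print(k,dict(zip(pts,(q-p).reshape(-1,2).round(2).tolist())))
E
```

```text
6.225 [0.5048 0.0672 0.0079] [-10.3   2.6   7.1] 0.099 yaw -0.229
top tcp px [235.8 209. ]
scene tcp px [248.2 253.9]
3 {'FRdisp': [-0.07000000029802322, 0.10000000149011612], 'BRcorner': [0.23999999463558197, -0.47999998927116394], 'FRcorner': [-0.07999999821186066, 0.36000001430511475], 'panR': [-0.15000000596046448, 0.4000000059604645], 'pot': [-0.029999999329447746, -0.15000000596046448]}
4 {'FRdisp': [0.27000001072883606, -0.3400000035762787], 'BRcorner': [0.47999998927116394, -0.5], 'FRcorner': [0.2199999988079071, 0.17000000178813934], 'panR': [0.4699999988079071, -0.3199999928474426], 'pot': [0.5, -0.8799999952316284]}
5 {'FRdisp': [0.6600000262260437, -0.6399999856948853], 'BRcorner': [0.6800000071525574, -0.5699999928474426], 'FRcorner': [0.5299999713897705, -0.25], 'panR': [0.8799999952316284, -1.2699999809265137], 'pot': [1.0499999523162842, -1.5499999523162842]}
6 {'FRdisp': [0.9599999785423279, -1.100000023841858], 'BRcorner': [0.9599999785423279, -0.6200000047683716], 'FRcorner': [0.8199999928474426, -0.5899999737739563], 'panR': [1.1200000047683716, -0.8199999928474426], 'pot': [1.3899999856948853, -2.140000104904175]}
```

View pics/d6.png

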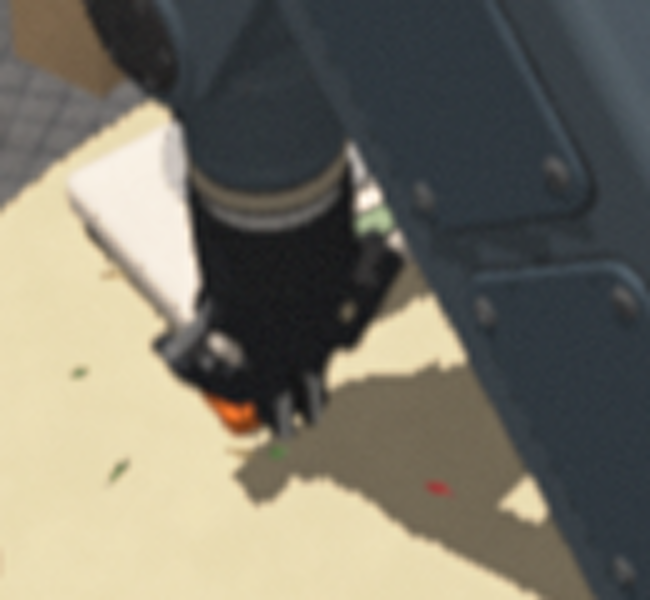

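View pics/c6.png

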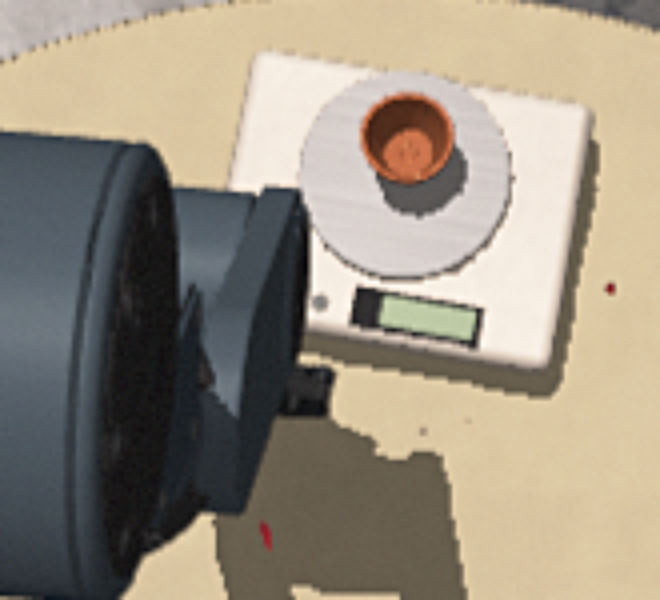

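Call:
send_rows --steps '[[[0.9,0.0015,-0.0003,0,0],[0.9,0.003,-0.0006,0,0],[0.9,0.0045,-0.001,0,0]]]'

```text
t: 6.7
tcp_pos: [0.5086, 0.0664, 0.0078]
tool_rot: [-0.549, -0.444, 0.558, -0.435]
force: [-12.3, 2.8, 10.1]
finger_gap: 0.1
```

```bash
python3 look.py 7
python3 - <<'E'
from h import *
a=cv2.imread('pics/top0.png',0)
pts={'FRdisp':(300,192),'BRcorner':(323,137),'FRcorner':(314,199),'pot':(280,147)}
p=np.array(list(pts.values()),np.float32).reshape(-1,1,2)
for k in '67':
    b=cv2.imread(f'pics/top{k}.png',0)
    q,st,e=cv2.calcOpticalFlowPyrLK(a,b,p,None,winSize=(15,15),maxLevel=1)
    print(k,[x for x in (q-p).reshape(-1,2).round(2).tolist()])
E
```

```text
6.7 [0.5086 0.0664 0.0078] [-12.3   2.8  10.1] 0.1 yaw -0.229
top tcp px [236.2 207.3]
scene tcp px [247.4 252.9]
6 [[0.9599999785423279, -1.100000023841858], [0.9599999785423279, -0.6200000047683716], [0.8199999928474426, -0.5899999737739563], [1.3899999856948853, -2.140000104904175]]
7 [[1.0700000524520874, -1.2699999809265137], [1.0499999523162842, -0.6499999761581421], [0.9599999785423279, -0.6299999952316284], [1.6299999952316284, -2.4000000953674316]]
```

Push force rose from a steady 10.3 N to 12.3 N, which fits the fourth foot touching down. I'll back straight off and take a clear look.

Call:
send_rows --steps '[[[0.9,-0.01,0.002,0,0],[0.9,-0.025,0.005,0,0],[0.9,-0.05,0.01,0.0,0],[0.9,-0.06,0.012,0.03,0],[0.9,-0.06,0.012,0.08,0],[0.9,-0.06,0.0,0.13,0],[0.9,-0.06,-0.05,0.16,0],[0.9,-0.06,-0.11,0.18,0]]]'

```text
t: 7.8
tcp_pos: [0.4577, -0.045, 0.19]
tool_rot: [0.554, 0.439, -0.552, 0.442]
force: [1.5, -0.3, 0.3]
finger_gap: 0.098
```

Call:
send_rows --steps '[[[0.9,0,-0.05,0,0],[0.9,0,-0.1,0,0],[0.9,0,-0.15,0,0],[0.9,0,-0.2,0,0],[0.9,0,-0.2,0,0]]]'

```text
t: 8.43
tcp_pos: [0.4576, -0.2483, 0.1882]
tool_rot: [0.555, 0.437, -0.555, 0.44]
force: [0.3, 0.1, 0.2]
finger_gap: 0.101
```

```bash
python3 look.py 8
python3 - <<'E'
from h import *
im=cv2.imread('pics/top8.png')[:,:,::-1].copy()
S,c=scale_top(im,(222,338,112,215)); S0,_=scale_top(cv2.imread('pics/top0.png')[:,:,::-1].copy(),(222,338,112,215)); print(S0.round(2).tolist(),S.round(2).tolist())
H=.047
W=ray('top',S,H); print(W.round(4).tolist(), W.mean(0))
E
```

```text
8.425 [ 0.4576 -0.2483  0.1882] [0.3 0.1 0.2] 0.101 yaw -0.234
top tcp px [397.7 220.5]
scene tcp px [345.8 146.3]
[[232.95, 185.76], [244.39, 124.42], [323.68, 137.95], [313.54, 199.95]] [[230.95, 185.39], [243.82, 121.27], [326.58, 135.72], [316.36, 201.42]]
[[0.55, 0.0743, 0.047], [0.6918, 0.0487, 0.047], [0.6593, -0.1308, 0.047], [0.5154, -0.1076, 0.047]] [ 0.60414223 -0.02886249  0.047     ]
```

View pics/d8.png

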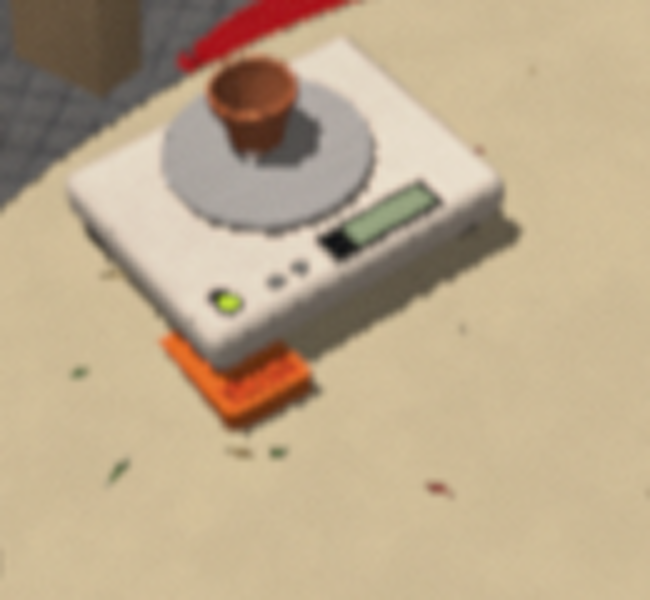

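View pics/c8.png

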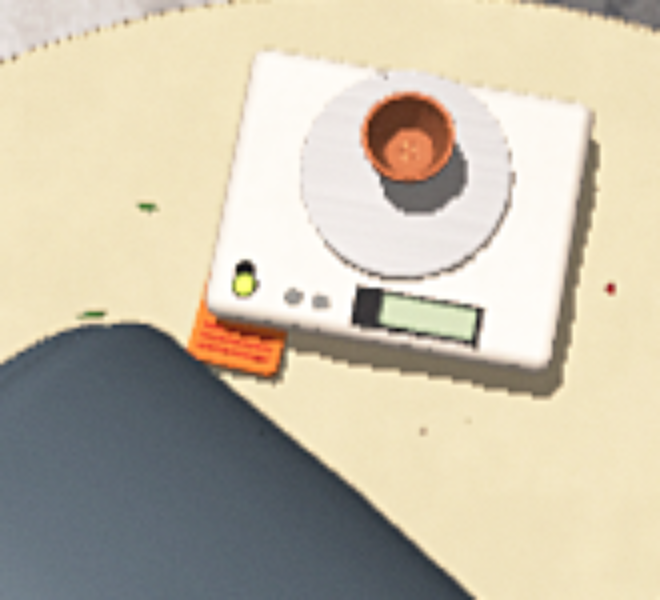

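```bash
cat > tilt.py <<'E'
import sys
from h import *
k=sys.argv[1]
def norm(f):
    g=cv2.imread(f,0).astype(np.float32); b=cv2.GaussianBlur(g,(0,0),20); return np.clip(g/b*110,0,255).astype(np.uint8)
# scale pose (start), level frame: features from start top view
yaw=-.18; o=np.array([.6043,-.0296,0]); Rz=R.from_euler('z',yaw).as_matrix()
ax=np.array([50,75,0])/90.14; ax=ax*1.0
R0=Rz@R.from_rotvec(-ax*0.084).as_matrix()   # FL goes down
t=R0@np.array([-50,75,7])/1000; print('FL foot z at start (expect ~0)',t[2].round(4))
# features: (name, top px, scene px) at start
crop=lambda x,y:(x/5+190-.4,y/5+110-.4); scr=lambda x,y:(x/5+190-.4,y/5+170-.4)
F={'bub':(crop(251,360),scr(228,316)),'b1':(crop(312,381),scr(277,294)),'b2':(crop(346,386),scr(301,279)),
 'dL':(crop(402,388),scr(337,252)),'dR':(crop(545,413),scr(432,205)),'FL':(crop(212,390),scr(205,365)),'BL':(crop(270,72),scr(72,188)),'FR':(crop(628,460),scr(495,200)),'BR':(crop(683,135),scr(342,38))}
P0={n:norm(f'pics/{n}0.png') for n in('top','scene')}; P1={n:norm(f'pics/{n}{k}.png') for n in('top','scene')}
A=[];B=[]
for f,(a,b) in F.items():
    q={}
    for n,p in(('top',a),('scene',b)):
        p=np.float32([[p]]); r,st,e=cv2.calcOpticalFlowPyrLK(P0[n],P1[n],p,None,winSize=(11,11),maxLevel=1)
        bk,_,_=cv2.calcOpticalFlowPyrLK(P1[n],P0[n],r,None,winSize=(11,11),maxLevel=1)
        q[n]=(p[0,0],r[0,0],np.linalg.norm(bk-p))
    def tri(i):
        M=[]
        for n in('top','scene'):
            c=manip.camera_params(n);T=np.linalg.inv(c['T'])[:3];Kc=np.array([[c['fx'],0,c['cx']],[0,c['fy'],c['cy']],[0,0,1]]);M.append((Kc@T,q[n][i].astype(float).reshape(2,1)))
        X=cv2.triangulatePoints(M[0][0],M[1][0],M[0][1],M[1][1]).ravel(); return X[:3]/X[3]
    X0,X1=tri(0),tri(1); s=Rz.T@(X0-o)
    print(f,'X0',X0.round(4),'d(mm)',((X1-X0)*1000).round(1),'scale xy',(s[:2]*1000).round(0),'top px',(q['top'][1]-q['top'][0]).round(2),'sc px',(q['scene'][1]-q['scene'][0]).round(2),'fb',q['top'][2].round(2),q['scene'][2].round(2))
    A.append(X0);B.append(X1)
A=np.array(A);B=np.array(B)
D=B-A; s=(A-o)@Rz
# dz = a + tilt gradient: least squares in scale frame
for sel in (range(9),range(7),range(5)):
    sel=list(sel); G=np.c_[np.ones(len(sel)),s[sel,0],s[sel,1]]; g,res,_,_=np.linalg.lstsq(G,D[sel,2],rcond=None)
    print('dz const %.4f, grad x %.4f y %.4f'%tuple(g),'expected for level: grad x -0.070 y 0.047')
E
python3 tilt.py 8
```

```text
FL foot z at start (expect ~0) -0.0
bub X0 [0.5602 0.0564 0.0362] d(mm) [ 2.9 -2.4  5.9] scale xy [-59.  77.] top px [ 0.88 -1.84] sc px [-0.33 -2.64] fb 0.01 0.0
b1 X0 [0.551  0.03   0.0375] d(mm) [ 2.1 -2.4  6.2] scale xy [-63.  49.] top px [ 1.   -1.42] sc px [-0.2  -2.57] fb 0.06 0.01
b2 X0 [0.5485 0.0153 0.0384] d(mm) [ 2.1 -2.2  6.1] scale xy [-63.  34.] top px [ 0.91 -1.43] sc px [-0.24 -2.48] fb 0.05 0.0
dL X0 [ 0.547  -0.0091  0.0403] d(mm) [ 2.5 -2.8  4.1] scale xy [-60.  10.] top px [ 1.2  -1.57] sc px [ 0.09 -2.1 ] fb 0.01 0.0
dR X0 [ 0.5369 -0.0707  0.0345] d(mm) [ 3.2 -2.5  0.8] scale xy [-59. -53.] top px [ 1.19 -1.45] sc px [-0.37 -1.31] fb 0.0 0.01
FL X0 [0.5521 0.0763 0.0205] d(mm) [ 1.8 -0.   7.5] scale xy [-70.  95.] top px [ 0.1  -0.87] sc px [-1.77 -2.49] fb 0.63 0.17
BL X0 [0.6889 0.0496 0.0348] d(mm) [ 2.4 -6.7 -6.8] scale xy [69. 93.] top px [3.89 0.67] sc px [ 0.31 -0.34] fb 2.23 0.0
FR X0 [ 0.5195 -0.1062  0.0221] d(mm) [ 2.  -1.9  0.4] scale xy [-70. -91.] top px [ 0.97 -0.81] sc px [-0.25 -0.88] fb 0.03 0.01
BR X0 [ 0.659  -0.1306  0.0402] d(mm) [-0.  -0.6 -2.4] scale xy [ 72. -90.] top px [0.56 0.9 ] sc px [-0.69  0.35] fb 0.52 0.05
dz const 0.0000, grad x -0.0653 y 0.0155 expected for level: grad x -0.070 y 0.047
dz const -0.0029, grad x -0.1070 y 0.0376 expected for level: grad x -0.070 y 0.047
dz const -0.0185, grad x -0.3657 y 0.0391 expected for level: grad x -0.070 y 0.047
```

Run:
```python
from h import *
i=cv2.imread('pics/top8.png'); cv2.imwrite('pics/e8.png',cv2.resize(i[175:215,215:265],None,fx=12,fy=12,interpolation=cv2.INTER_CUBIC))
i=cv2.imread('pics/scene8.png'); cv2.imwrite('pics/f8.png',cv2.resize(i[225:262,215:262],None,fx=12,fy=12,interpolation=cv2.INTER_CUBIC))
```

```text
(no output)
```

View pics/e8.png

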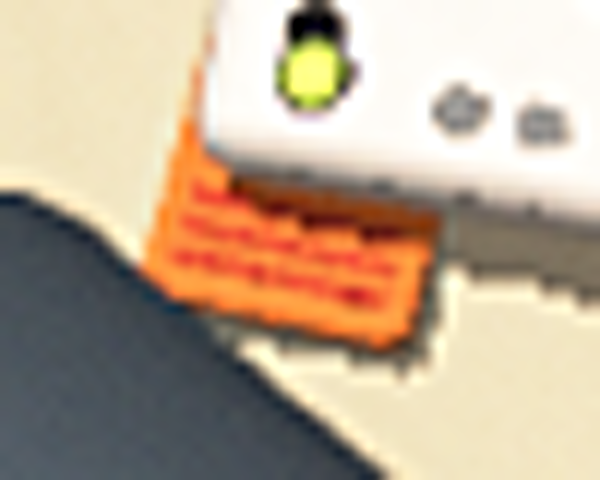

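View pics/f8.png

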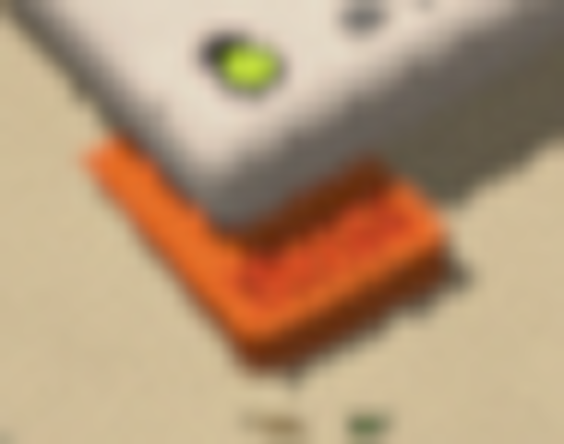

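Run:
```python
from h import *
uv=lambda x,y:(x/12+215-.46,y/12+175-.46)
a=ray('top',[uv(165,298),uv(390,350),uv(277,324)],.016); print(a.round(4)); d=a[0]-a[1]; y=np.arctan2(-d[0],d[1]); print('yaw',y)
us=lambda x,y:(x/12+215-.46,y/12+225-.46)
b=ray('scene',[us(258,336),us(447,225)],.016); print(b.round(4),b.mean(0).round(4))
b0=ray('scene',[us(255,370),us(90,155)],[0,.004]); print('left side',b0.round(4))
foot=np.array([.5685,.0531])
for yy in (y,-.2,-.23):
  for B in (a[2,:2],b.mean(0)[:2]):
    v=foot-B; print(round(float(yy),3),'along',(v@[np.cos(yy),np.sin(yy)]).round(4),'lat',(v@[-np.sin(yy),np.cos(yy)]).round(4))
```

```text
[[0.5249 0.0831 0.016 ]
 [0.5153 0.042  0.016 ]
 [0.5201 0.0626 0.016 ]]
yaw -0.22869812733483247
[[0.5256 0.0886 0.016 ]
 [0.517  0.0415 0.016 ]] [0.5213 0.065  0.016 ]
left side [[0.5292 0.0875 0.    ]
 [0.5951 0.0729 0.004 ]]
-0.229 along 0.0493 lat 0.0017
-0.229 along 0.0487 lat -0.0009
-0.2 along 0.0494 lat 0.0003
-0.2 along 0.0486 lat -0.0023
-0.23 along 0.0493 lat 0.0017
-0.23 along 0.0487 lat -0.0009
```

The wedge is aligned: yaw −0.229, with the foot within 2 mm of its centre line. The foot sits about 49 mm ahead of the butt (47 needed), and corner tracking shows only about 88% of the levelling done. I'll go back and nudge it 3–4 mm further.

Call:
send_rows --steps '[[[0.9,0,0.05,0,0],[0.9,0,0.1,0,0],[0.9,0,0.155,0,0],[0.9,0,0.21,0,0],[0.9,0,0.265,0,0],[0.9,0,0.31,-0.01,0],[0.9,0,0.322,-0.05,0],[0.9,0,0.322,-0.1,0]]]'

```text
t: 9.52
tcp_pos: [0.4568, 0.0805, 0.0882]
tool_rot: [0.554, 0.44, -0.552, 0.442]
force: [0.7, -0.8, -0.7]
finger_gap: 0.097
```

Call:
send_rows --steps '[[[0.9,0,0,-0.04,0],[0.9,0,0,-0.065,0],[0.9,0,0,-0.08,0],[0.9,0,0,-0.08,0],[0.9,0.015,-0.003,-0.08,0],[0.9,0.03,-0.006,-0.08,0],[0.9,0.045,-0.009,-0.08,0],[0.9,0.05,-0.01,-0.08,0]]]'

```text
t: 10.52
tcp_pos: [0.509, 0.0673, 0.0086]
tool_rot: [0.555, 0.439, -0.553, 0.44]
force: [-2.5, 0.8, 1.5]
finger_gap: 0.098
```

Call:
send_rows --steps '[[[0.9,0.004,-0.001,0,0],[0.9,0.008,-0.0016,0,0],[0.9,0.01,-0.002,0,0],[0.9,0.0115,-0.0023,0,0],[0.9,0.013,-0.0026,0,0]]]'

```text
t: 11.15
tcp_pos: [0.5093, 0.0669, 0.0074]
tool_rot: [-0.548, -0.445, 0.559, -0.434]
force: [-13.6, 2.6, 9.0]
finger_gap: 0.103
```

Call:
send_rows --steps '[[[0.9,0.001,-0.0002,0,0],[0.9,0.002,-0.0004,0,0],[0.9,0.003,-0.0006,0,0]]]'

```text
t: 11.52
tcp_pos: [0.5115, 0.0664, 0.0074]
tool_rot: [-0.548, -0.446, 0.56, -0.434]
force: [-15.0, 3.7, 11.2]
finger_gap: 0.097
```

```bash
python3 look.py 9
python3 - <<'E'
from h import *
a=cv2.imread('pics/top7.png',0)
pts={'FRdisp':(301,191),'BRcorner':(324,136),'FRcorner':(315,198),'pot':(282,145)}
p=np.array(list(pts.values()),np.float32).reshape(-1,1,2)
for k in '689':
    b=cv2.imread(f'pics/top{k}.png',0)
    q,st,e=cv2.calcOpticalFlowPyrLK(a,b,p,None,winSize=(15,15),maxLevel=1)
    print(k,[x for x in (q-p).reshape(-1,2).round(2).tolist()])
E
```

```text
11.525 [0.5115 0.0664 0.0074] [-15.    3.7  11.2] 0.097 yaw -0.228
top tcp px [236.2 206. ]
scene tcp px [246.6 252.4]
6 [[-0.15000000596046448, 0.1899999976158142], [-0.07999999821186066, 0.03999999910593033], [-0.12999999523162842, 0.03999999910593033], [-0.25, 0.23999999463558197]]
8 [[-0.07999999821186066, 0.10999999940395355], [0.33000001311302185, -0.5600000023841858], [-0.11999999731779099, 0.5699999928474426], [-0.07000000029802322, -0.3799999952316284]]
9 [[0.019999999552965164, -0.23999999463558197], [0.699999988079071, 0.25], [-0.03999999910593033, -0.019999999552965164], [0.5099999904632568, -0.4099999964237213]]
```

Call:
send_rows --steps '[[[0.9,-0.01,0.002,0,0],[0.9,-0.025,0.005,0,0],[0.9,-0.05,0.01,0.0,0],[0.9,-0.06,0.012,0.03,0],[0.9,-0.06,0.012,0.08,0],[0.9,-0.06,0.0,0.13,0],[0.9,-0.06,-0.05,0.16,0],[0.9,-0.06,-0.11,0.18,0]]]'

```text
t: 12.62
tcp_pos: [0.4637, -0.0456, 0.1897]
tool_rot: [0.554, 0.439, -0.552, 0.442]
force: [1.7, 0.1, 0.1]
finger_gap: 0.102
```

Call:
send_rows --steps '[[[0.9,-0.02,-0.05,0,0],[0.9,-0.03,-0.1,0,0],[0.9,-0.04,-0.15,0,0],[0.9,-0.05,-0.2,0,0],[0.9,-0.08,-0.25,0,0],[0.9,-0.11,-0.3,0,0],[0.9,-0.14,-0.35,0,0],[0.9,-0.14,-0.35,0,0]]]'

```text
t: 13.62
tcp_pos: [0.3213, -0.3991, 0.1879]
tool_rot: [-0.555, -0.437, 0.556, -0.439]
force: [0.1, -0.5, -0.1]
finger_gap: 0.1
```

```bash
python3 look.py 10; python3 tilt.py 10
python3 - <<'E'
from h import *
i=cv2.imread('pics/top10.png'); cv2.imwrite('pics/e10.png',cv2.resize(i[175:215,215:265],None,fx=12,fy=12,interpolation=cv2.INTER_CUBIC))
E
```

```text
13.625 [ 0.3213 -0.3991  0.1879] [ 0.1 -0.5 -0.1] 0.1 yaw -0.235
top tcp px [484.3 296.1]
scene tcp px [423.  141.6]
FL foot z at start (expect ~0) -0.0
bub X0 [0.5602 0.0564 0.0362] d(mm) [ 5.4 -2.8  6.3] scale xy [-59.  77.] top px [ 1.06 -3.04] sc px [-0.87 -3.32] fb 0.0 0.0
b1 X0 [0.551  0.03   0.0375] d(mm) [ 4.6 -2.5  5.8] scale xy [-63.  49.] top px [ 1.02 -2.57] sc px [-0.76 -2.97] fb 0.0 0.01
b2 X0 [0.5485 0.0153 0.0384] d(mm) [ 4.3 -2.5  5.9] scale xy [-63.  34.] top px [ 1.03 -2.46] sc px [-0.65 -2.9 ] fb 0.01 0.01
dL X0 [ 0.547  -0.0091  0.0403] d(mm) [ 3.9 -2.8  4.3] scale xy [-60.  10.] top px [ 1.21 -2.19] sc px [-0.35 -2.43] fb 0.0 0.01
dR X0 [ 0.5369 -0.0707  0.0345] d(mm) [ 3.6 -2.3  1.2] scale xy [-59. -53.] top px [ 1.12 -1.67] sc px [-0.51 -1.44] fb 0.02 0.01
FL X0 [0.5521 0.0763 0.0205] d(mm) [5.8 0.5 8.2] scale xy [-70.  95.] top px [-0.36 -3.03] sc px [-2.47 -3.24] fb 0.41 0.19
BL X0 [0.6889 0.0496 0.0348] d(mm) [ 5.3 -4.9 -4.1] scale xy [69. 93.] top px [ 2.2  -2.05] sc px [ 0.75 -0.75] fb 0.0 0.02
FR X0 [ 0.5195 -0.1062  0.0221] d(mm) [ 2.3 -2.   0.7] scale xy [-70. -91.] top px [ 0.95 -1.03] sc px [-0.24 -0.98] fb 0.0 0.0
BR X0 [ 0.659  -0.1306  0.0402] d(mm) [ 1.8 -3.3 -4.4] scale xy [ 72. -90.] top px [1.64 0.14] sc px [-0.19  0.14] fb 0.07 0.04
dz const 0.0002, grad x -0.0630 y 0.0252 expected for level: grad x -0.070 y 0.047
dz const -0.0017, grad x -0.0889 y 0.0393 expected for level: grad x -0.070 y 0.047
dz const -0.0094, grad x -0.2160 y 0.0388 expected for level: grad x -0.070 y 0.047
```

View pics/e10.png

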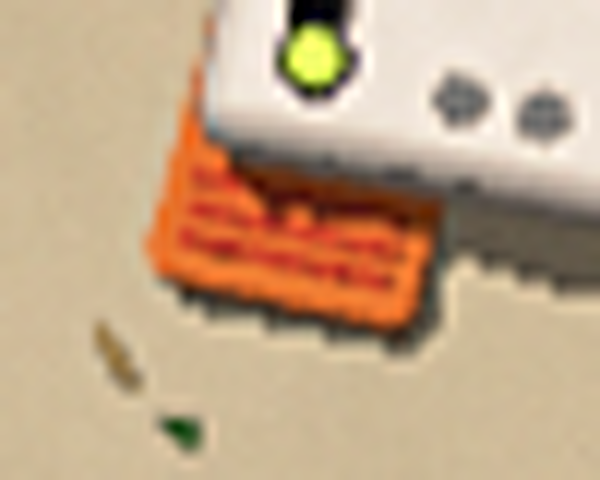

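View pics/d10.png

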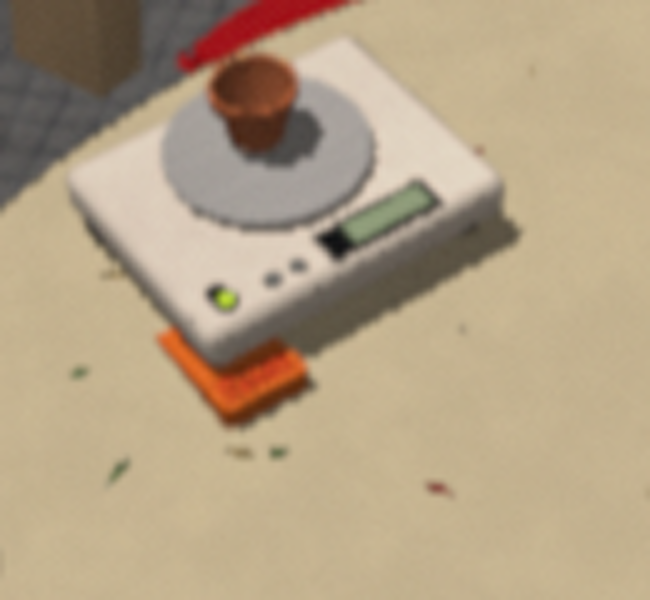

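View pics/top10.png

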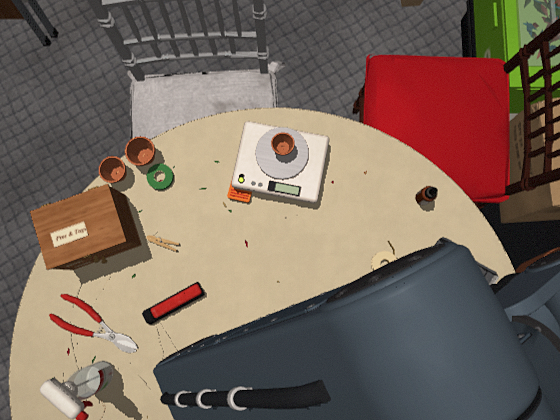

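```bash
cat > pose.py <<'E'
import sys
from h import *
from scipy.optimize import least_squares
k=sys.argv[1]
def norm(f):
    g=cv2.imread(f,0).astype(np.float32); b=cv2.GaussianBlur(g,(0,0),20); return np.clip(g/b*110,0,255).astype(np.uint8)
yaw=-.18; o=np.array([.6043,-.0296,0]); Rz=R.from_euler('z',yaw).as_matrix(); ax=np.array([50,75,0])/90.14
R0=Rz@R.from_rotvec(-ax*.084).as_matrix()
for H in (.045,.049):
  obs=[]
  for n in('top','scene'):
    a,b=norm(f'pics/{n}0.png'),norm(f'pics/{n}{k}.png')
    # features on the housing top: project a grid of model points, keep well textured ones
    g=cv2.imread(f'pics/{n}0.png',0)
    poly=proj(n,(np.array([[-74,94],[74,94],[74,-94],[-74,-94]])@np.eye(2)/1000@np.eye(2,3)+[0,0,H])@R0.T+o)
    m=np.zeros_like(g); cv2.fillConvexPoly(m,poly.astype(np.int32),255); m=cv2.dilate(m,np.ones((3,3)))
    pan=proj(n,(np.array([[57*np.cos(t)+16,57*np.sin(t),0] for t in np.linspace(0,6.3,40)])/1000+[0,0,.054])@R0.T+o)
    cv2.fillConvexPoly(m,cv2.convexHull(pan.astype(np.int32)),0); m2=cv2.erode(m,np.ones((1,1)))
    p=cv2.goodFeaturesToTrack(a,60,.02,4,mask=m2,blockSize=5)
    q,st,_=cv2.calcOpticalFlowPyrLK(a,b,p,None,winSize=(11,11),maxLevel=1); r,_,_=cv2.calcOpticalFlowPyrLK(b,a,q,None,winSize=(11,11),maxLevel=1)
    ok=(np.linalg.norm(r-p,axis=2).ravel()<.1)&(np.linalg.norm(q-p,axis=2).ravel()<8); p=p[ok,0];q=q[ok,0]
    c=manip.camera_params(n);T=c['T']; d=np.c_[(p[:,0]-c['cx'])/c['fx'],(p[:,1]-c['cy'])/c['fy'],np.ones(len(p))]@T[:3,:3].T
    nz=R0[:,2]; X=T[:3,3]+d*(((o+R0@[0,0,H]-T[:3,3])@nz)/(d@nz))[:,None]
    obs.append((n,X,q)); 
  def f(v):
    Rv=R.from_rotvec(v[:3]).as_matrix(); return np.concatenate([(proj(n,(X-o)@Rv.T+o+v[3:])-q).ravel() for n,X,q in obs])
  s=least_squares(f,np.zeros(6),loss='soft_l1',f_scale=.15); v=s.x; res=f(v)
  J=s.jac; cov=np.sqrt(np.diag(np.linalg.inv(J.T@J)))*np.median(abs(res))*1.5
  Rn=R.from_rotvec(v[:3]).as_matrix()@R0; up_=Rn[:,2]; loc=Rz.T@up_
  print(k,'H',H,'n',[len(x[2]) for x in obs],'rotvec scale frame',(Rz.T@v[:3]).round(4),'sd',cov[:3].round(4),'shift mm',(v[3:]*1000).round(1),'remaining tilt',np.arccos(up_[2]).round(4),'up in scale',loc.round(4),'med res px',np.median(abs(res)).round(3))
  ft=np.array([-50,75,7])/1000; of=R0@ft; print('  foot shift mm',((R.from_rotvec(v[:3]).as_matrix()@of-of+v[3:])*1000).round(1))
E
for k in 8 10; do python3 pose.py $k; done
```

```text
8 H 0.045 n [17, 16] rotvec scale frame [0.0335 0.0671 0.0016] sd [0.0108 0.0099 0.004 ] shift mm [-0.1 -0.4  0. ] remaining tilt 0.0133 up in scale [-0.0029  0.013   0.9999] med res px 0.157
  foot shift mm [-0.  -0.6  5.9]
8 H 0.049 n [17, 16] rotvec scale frame [0.0335 0.067  0.0016] sd [0.011  0.0101 0.004 ] shift mm [-0.3 -0.2 -0.2] remaining tilt 0.0134 up in scale [-0.0029  0.0131  0.9999] med res px 0.159
  foot shift mm [-0.3 -0.4  5.6]
10 H 0.045 n [18, 14] rotvec scale frame [ 0.0457  0.0791 -0.014 ] sd [0.0038 0.0045 0.0013] shift mm [ 1.  -0.8 -1.5] remaining tilt 0.0097 up in scale [0.0096 0.0013 1.    ] med res px 0.08
  foot shift mm [ 2.4 -0.6  5.9]
10 H 0.049 n [18, 14] rotvec scale frame [ 0.0456  0.0783 -0.0139] sd [0.0039 0.0049 0.0013] shift mm [ 0.8 -0.6 -1.8] remaining tilt 0.0088 up in scale [0.0087 0.0014 1.    ] med res px 0.081
  foot shift mm [ 2.2 -0.3  5.6]
```

The extra nudge moved the wedge and foot together by about 2 mm, and the scale turned by about 0.014 rad. By the task's own description that means it was already level, and the fitted tilt change agrees (0.09 ± 0.005 rad, against 0.084 needed). The pot is still on the pan and the hand is well clear, so I'm handing it in.

Run:
```python
from h import *
s=manip.sense(); print(s['t'],s['tcp_pos'],s['force'],abs(s['qd']).max())
print(manip.sign_off())
```

```text
13.725 [ 0.32242878 -0.39452742  0.18749767] [-1.19146835  0.83301994  0.23552451] 0.036903879842082904
the job is handed in; nothing more can be done
None
```

I pushed the wedge thin edge first under the short foot with the nearly closed fingertips, then took the hand away and handed the job in at 13.7 s. My checks say the scale is level, but the tilt readings don't all agree. `sign_off` gave no verdict.

**What I did:** After the first push I backed off and looked; the foot was about 49 mm ahead of the thick end, against the 47 mm wanted. I went back and pushed about 2 mm further.

**Last checks:**
- **Wedge:** before the second push, it lined up with the push direction and the foot was within about 2 mm of its centre line. I did not re-measure this after the second push.
- **Push force:** it rose from a steady 10 N to 15 N. On the second push the scale moved with the wedge instead of rising, which the task describes as what happens once it is level.
- **Scale position:** the second push slid the short foot about 2 mm and turned the scale about 0.014 rad. Both are well inside the limits.
- **Pot and bystanders:** the pot still stands on the pan. By eye the other things look unmoved, though the arm hid part of the view.
- **Hand:** it is well clear of everything.

**Where the tilt readings disagree:** The two-view fit shows a tilt change of about 0.09 ± 0.005 rad, against 0.084 rad needed for level. That same fit leaves 0.009 rad of apparent tilt, under the 0.014 rad limit but not by much. The simpler corner heights showed the front-left rising 10–20% less than expected. I put that down to image noise.

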